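# Sweep the sliced courgette off the chopping block

## Task

The courgette is sliced: with the fingertips, sweep the three slices along the chopping block and over its edge into the dark roasting tin, and sweep the cut-off stalk end over the opposite edge into the green scraps tub. Slide them along the block only; do not pinch, lift or squash them. Leave the knife, the uncut courgette, the tin, the tub and everything else where they are.

Things in the scene. Friction and masses are not known exactly. Their poses are not given: they have to be found in the camera images.
- block: The wooden chopping block, striped light and dark, fixed: 300 mm (its x) by 400 mm (its y), top 60 mm above the worktop. Origin at the centre of its underside; z up. The roasting tin stands against one of its two 300 mm edges (y = +200 or -200 mm), the scraps tub against the other; which is which varies.
- tin: Dark grey roasting tin, loose, 650 g, 236 mm (x) by 166 mm (y), 4 mm more over the rim, with 3 mm walls and floor, wire handles out to 139 mm from its centre at both x ends, rim 45 mm high, so 15 mm below the block's top; its long side stands parallel to the block's edge, its rim 2 to 6 mm from it, its middle 18 to 28 mm nearer the block's front (-x). Origin at the centre of its underside.
- tub: Light green plastic scraps tub, loose, 450 g, 234 mm (x) by 164 mm (y), 6 mm more over the rim, with 4 mm walls and floor, rim 47 mm high; stands against the block's other edge in the same way as the tin. Origin at the centre of its underside.
- slice_a: Courgette slice: a disc 42 mm in diameter, 15 mm thick, about 20 g, pale flesh with dark green skin, lying flat on the block. Origin at its centre, 7.5 mm above the block's top; z along its axis. The slices and the stalk end lie side by side, their centres at least 47 mm apart across the block (its x) and anywhere up to 85 mm to either side of its middle (its y), so each has a free way to both edges.
- slice_b: Courgette slice: a disc 42 mm in diameter, 15 mm thick, about 20 g, pale flesh with dark green skin, lying flat on the block. Origin at its centre, 7.5 mm above the block's top; z along its axis. The slices and the stalk end lie side by side, their centres at least 47 mm apart across the block (its x) and anywhere up to 85 mm to either side of its middle (its y), so each has a free way to both edges.
- slice_c: Courgette slice: a disc 42 mm in diameter, 15 mm thick, about 20 g, pale flesh with dark green skin, lying flat on the block. Origin at its centre, 7.5 mm above the block's top; z along its axis. The slices and the stalk end lie side by side, their centres at least 47 mm apart across the block (its x) and anywhere up to 85 mm to either side of its middle (its y), so each has a free way to both edges.
- stalk_end: Cut-off stalk end of the courgette: a dark green dome standing on its cut face, 42 mm in diameter at the foot, narrowing to a 17 mm stem, 38 mm tall in all, about 30 g. Origin on its axis 12 mm above the cut face; z up the stem.
- courgette: The uncut piece of courgette, 116 mm long, 42 mm thick, lying along the block's y near its back edge (origin 114 to 118 mm behind the block's middle, underside of its middle). To be left alone.
- knife: Vegetable knife, black handle and steel blade, 194 mm long, 22 mm wide, 16 mm thick, lying along the block's y near its back edge, beside the uncut courgette (origin 114 to 118 mm behind the block's middle, underside). To be left alone.
- mug: Blue mug, 82 mm wide, 92 mm tall, standing on the worktop behind the block. Origin under its middle. To be left alone.
- mill: Dark wooden pepper mill, 54 mm wide, 149 mm tall, standing on the worktop behind the block. Origin under its middle. To be left alone.
- oil: Green glass oil bottle, 62 mm wide, 230 mm tall, standing on the worktop, left of the block and beyond the tin or tub there. Origin under its middle. To be left alone.
- salt_jar: White salt jar with a wooden lid, 72 mm wide, 85 mm tall, standing on the worktop behind the block. Origin under its middle. To be left alone.
- ramekin: Small white bowl, 80 mm wide, 45 mm tall, standing on the worktop, right of the block and beyond the tin or tub there. Origin under its middle. To be left alone.
Mind the look-alikes: they are no part of the job. Leave any brown or turquoise look-alike of the slice_b alone. Leave any blue or orange look-alike of the slice_c alone.

How it is judged:
By the outcome, as a careful person would: the job done as asked, in the order asked, and still so for the second after the job is handed in, with the robot touching nothing.
It also fails if it takes over 64 s, if anything falls off the work surface, if the arm or the gripper's body presses on something with over 40 N, if the wrist force passes 120 N, or if a joint passes its speed limit or range.

## Robot

A 7-joint arm with a two-finger parallel gripper is mounted at the origin on the work surface. World frame = base frame: x ahead of the robot, y to its left, z up, the work surface at z = 0. Lengths are in m, angles in rad, forces in N, time in s.
With the tool pointing down it reaches from about 0.4 to 0.85 m from the base axis. Payload 4.4 kg.
Tool frame: the origin (TCP) lies at the very end of the fingers, on their centre line; the grasp point (between the pads) lies 19 mm behind it; z points along the fingers, y is the line along which they close (so a half turn about z gives the same grasp; the last joint's range is limited). The gripper opens to 94 mm and grips with 3 to 60 N. Pads are 16 mm wide; open, the fingers measure 119 mm over their backs; the gripper's body (75 mm by 177 mm) begins 78 mm behind the grasp point.
Start: joints at [1.133, 0.628, 0.038, 1.517, -0.027, 0.996, -0.02], TCP at [0.236, -0.606, 0.205] pointing down, gripper open.
Joint ranges: [-3.06, 3.06], [-0.37, 2.12], [-1.25, 1.32], [0.18, 2.47], [-1.1, 4.24], [0.23, 1.98], [-2.94, 2.94]. Speed limits (rad/s): [2.57, 2.57, 3.14, 3.14, 3.14, 3.14, 3.14].

## Interface

Orientations are given as a rotation vector (axis times angle).
In Python, from plant import manip gives the robot as it stands.
- The arm moves only by the tool move_arm, never from a script. Its argument "plan" is a list that holds one entry, the list of rows, each a list of 6 numbers: the shift along the tool's x, y, z in units of 0.3 m (1.0 is 0.3 m), then the turn, a rotation vector about the tool's x, y, z in units of 360 degrees (1.0 is 360 degrees). A call has 1 to 5 rows; each row is the pose to reach, as a shift and turn from the pose commanded when the call began, along the tool's axes at that moment, turning the shorter way round; what a row does not reach only later rows make up. A row lasts 1/8 s, in which the tool goes at most 62.5 mm and 10.7 degrees, less where a joint would pass 70% of its speed; a pose out of reach is approached as far as the arm can. A call with a number of a shift or a turn outside -1 to 1 is refused whole. A call with a gripper value outside its range is refused whole. "gripper" is the closure, from 0 (fully open) to 1 (shut), set as the call begins (left out, the last holds). The fingers move at their own pace and stop on an object; the grip force is fixed at half the most. Time passes only in rows, so rows that repeat a pose let the fingers close. It gives the time, the measured TCP pose, the force, the opening and the grip force at its end, in the units of the state.
- manip.sense(): the state, without advancing time (a new reading comes with each control period).
- manip.camera(name): name is "scene" or "top" or "wrist"; returns a dict with "image" (420x560x3 uint8, blue, green, red), "K" (3x3 intrinsics, pixels), "rvec" (rotation vector, rad) and "tvec" (3), from world to camera coordinates, as OpenCV has them; the wrist camera has in their place "hand_eye" (4x4, takes a point from camera to tool coordinates, whose origin is the TCP and whose axes are the flange's). Camera axes: x right, y down, z forward; pixel columns grow to the right and rows downward; lengths in m; the calibration is good to about 2 mm. A picture is of the moment at which its call begins: read the wrist's pose just before it. There is no depth.
- manip.close_job(): hands the job in; it is judged then, once.
The state is a dict: "t": time; "qpos": joint angles; "dq": joint speeds; "joint_torque": joint torques, N m; "tool_pos": TCP position; "tcp_rot": TCP orientation; "force": force on the tool from outside, world axes, zero at the start; "moment": the same for the moment, N m; "width": finger opening in m; "finger_force": force on a finger pad.
Only numpy, scipy, OpenCV 4.12 (cv2) and the standard library are available. Lean on these libraries where they do the work, as an engineer would, in place of code of your own. Each camera call takes 0.05 s, during which the arm holds its last target. There are 200 camera calls.

## Working session

There is one attempt and no reset: what is moved stays moved. The work goes in short steps, Python scripts to look and compute and a tool call to move; the robot and the scene stay as the last step left them, time stands still between calls to the robot, and variables do not carry over. Pictures are saved under pics/ and viewed, at most 10 in all, crops included, and the job is handed in when it is done.

Besides the shell and the picture viewer there is one more tool, called after "Call:" as name([rows], argument=value, ...), one row to a line, values as JSON. move_arm: Moves the arm, as the interface text tells. Its arguments: {"type":"object","properties":{"plan":{"type":"array"},"gripper":{"type":"number"}},"required":["plan"]}

```bash
mkdir -p pics; ls
python3 - <<'E'
from plant import manip
import cv2,numpy as np
s=manip.sense();print({k:np.round(s[k],3).tolist() for k in('t','tool_pos','tcp_rot','width','force')})
for n in('top','scene'):
    c=manip.camera(n);cv2.imwrite(f'pics/{n}0.png',c['image']);np.savez(f'{n}.npz',**{k:v for k,v in c.items() if v is not None});print(n,c['K'].tolist(),np.round(c['rvec'],3),np.round(c['tvec'],3))
E
```

```text
pics
{'t': 0.0, 'tool_pos': [0.236, -0.605, 0.205], 'tcp_rot': [-3.086, -0.58, 0.001], 'width': 0.094, 'force': [0.808, -0.573, 0.118]}
top [[464.98464952756666, 0.0, 277.5178994739315], [0.0, 464.98464952756666, 216.95513154521896], [0.0, 0.0, 1.0]] [ 2.225 -1.983  0.213] [-0.059  0.561  1.168]
scene [[496.2622046819933, 0.0, 279.5290481016905], [0.0, 496.2622046819933, 221.77033416982886], [0.0, 0.0, 1.0]] [ 1.909  1.175 -0.598] [-0.254 -0.224  1.852]
```

View pics/top0.png

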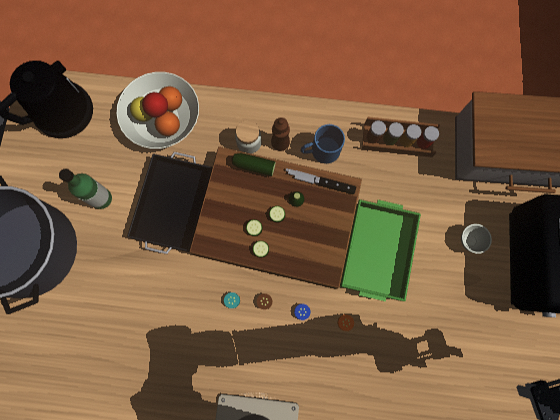

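View pics/scene0.png

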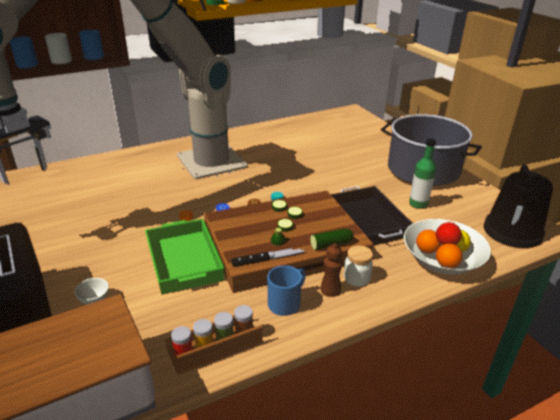

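The top view shows these candidates for the targets:
- **Pale slices on the block:** (277,214), (254,228) and (260,249). These are the ones I want.
- **Stalk end:** the dark dome at (297,199).
- **Look-alikes on the worktop, not to be touched:** turquoise (232,300), brown (263,301), blue (302,312) and orange-brown (345,322).

The tin is on the left (+y) and the tub on the right.

```bash
cat > h.py <<'E'
import cv2,numpy as np
from plant import manip
def ray(c,uv,z):
    R=cv2.Rodrigues(np.array(c['rvec']))[0];t=np.array(c['tvec']).ravel()
    p=cv2.undistortPoints(np.array(uv,float).reshape(-1,1,2),c['K'],None).reshape(-1,2)
    d=np.c_[p,np.ones(len(p))]@R; o=-R.T@t
    return o+d*((z-o[2])/d[:,2])[:,None]
def blobs(im,lo,hi,box,amin):
    h=cv2.inRange(cv2.cvtColor(im,cv2.COLOR_BGR2HSV),lo,hi);m=np.zeros_like(h);x0,y0,x1,y1=box;m[y0:y1,x0:x1]=h[y0:y1,x0:x1]
    n,l,s,ce=cv2.connectedComponentsWithStats(m)
    return [(ce[i].round(1).tolist(),s[i].tolist()) for i in range(1,n) if s[i][4]>=amin]
def block(c):
    pass
E
python3 - <<'E'
from h import *
c=dict(np.load('top.npz'));im=c['image']
print('pale',blobs(im,(18,30,140),(45,170,255),(190,150,360,285),60))
print('green',blobs(im,(32,60,15),(85,255,160),(200,150,345,260),20))
print('cor',ray(c,[[218,150],[360,179],[340,287],[191,254]],.06).round(3).tolist())
print('tin rim',ray(c,[[152,155],[211,166],[187,252],[125,239]],.045).round(3).tolist())
print('tub rim',ray(c,[[360,199],[419,209],[405,299],[343,287]],.047).round(3).tolist())
cv2.imwrite('pics/crop.png',cv2.resize(im[140:310,120:430],None,fx=2.5,fy=2.5,interpolation=cv2.INTER_CUBIC))
E
```

```text
pale [([276.7, 213.2], [270, 206, 14, 15, 163]), ([253.7, 226.9], [247, 220, 14, 15, 166]), ([260.5, 248.3], [254, 241, 14, 15, 171])]
green [([253.9, 163.3], [233, 154, 42, 22, 565]), ([297.6, 199.1], [290, 192, 14, 14, 114]), ([277.9, 215.6], [269, 206, 16, 16, 48]), ([253.9, 228.5], [246, 220, 16, 16, 49]), ([260.7, 249.1], [253, 241, 16, 16, 49])]
cor [[0.731, 0.188, 0.06], [0.693, -0.203, 0.06], [0.401, -0.174, 0.06], [0.441, 0.217, 0.06]]
tin rim [[0.7, 0.368, 0.045], [0.688, 0.203, 0.045], [0.447, 0.231, 0.045], [0.462, 0.399, 0.045]]
tub rim [[0.642, -0.209, 0.047], [0.632, -0.368, 0.047], [0.391, -0.345, 0.047], [0.403, -0.183, 0.047]]
```

View pics/crop.png

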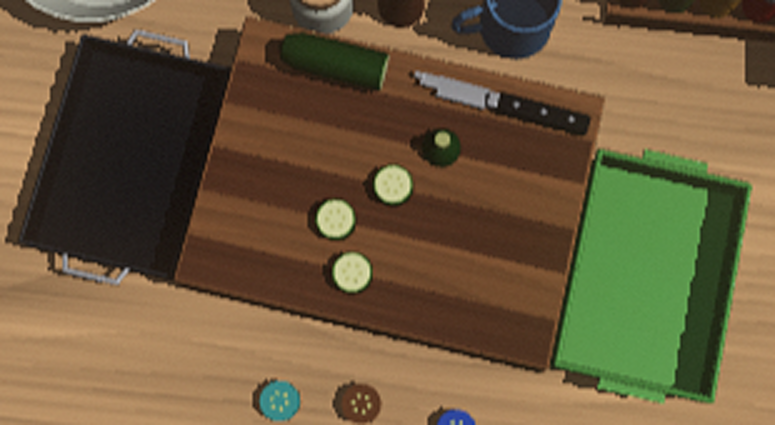

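The crop confirms it: three pale flesh discs with green skin and one dark dome with a stem on the block, the tin against the left edge and the tub against the right. Next I put these in block coordinates.

```bash
cat >> h.py <<'E'
from scipy.spatial.transform import Rotation as Ro
YAW=np.arctan2(-.0995,.995); C=np.array([.5665,.007])
B=np.array([[np.cos(YAW),-np.sin(YAW)],[np.sin(YAW),np.cos(YAW)]])
def to_b(p): return (np.atleast_2d(p)[:,:2]-C)@B
def to_w(b): return C+B@np.array(b)
def tool(): 
    s=manip.sense(); return np.array(s['tool_pos']),Ro.from_rotvec(s['tcp_rot'])
def shift(bxy,z,pose=None):
    p,R=pose or tool(); ya=B[:,0]
    G=Ro.from_matrix(np.c_[np.cross([*ya,0],[0,0,-1]),[*ya,0],[0,0,-1]])
    w=np.array([*to_w(bxy),z])
    return (R.inv().apply(w-p)/.3).round(3).tolist(),((R.inv()*G).as_rotvec()/2/np.pi).round(4).tolist(),(p,R)
E
python3 - <<'E'
from h import *
c=dict(np.load('top.npz'))
P=ray(c,[[276.7,213.2],[253.7,226.9],[260.5,248.3]],.075); S=ray(c,[[297.6,199.5]],.08)
print('YAW',np.degrees(YAW)); print((to_b(P)*1000).round(0),(to_b(S)*1000).round(0))
print('uncut/knife',(to_b(ray(c,[[235,164],[273,169],[287,172],[355,188],[297,199.5]],.07))*1000).round())
print(P.round(3),S.round(3))
b=to_b(P)
print([shift((b[0][0],b[0][1]-.055),z)[:2] for z in(.13,)])
E
```

```text
YAW -5.710593137499643
[[  4.   2.]
 [-44.  53.]
 [-95.  23.]] [[ 51. -44.]]
uncut/knife [[ 113.  140.]
 [ 121.   38.]
 [ 121.   -1.]
 [ 116. -186.]
 [  53.  -42.]]
[[0.571 0.009 0.075]
 [0.528 0.064 0.075]
 [0.474 0.039 0.075]] [[ 0.612 -0.042  0.08 ]]
[([1.7, -1.336, 0.251], [-0.0002, -0.0001, -0.175])]
```

Call:
move_arm([
  [[0.18,-0.08,0,0,0,-0.029],[0.36,-0.16,0,0,0,-0.058],[0.54,-0.24,0,0,0,-0.087],[0.72,-0.32,0,0,0,-0.116],[0.9,-0.4,0,0,0,-0.145]],
], gripper=0.78)

```text
t: 0.72
tool_pos: [0.4451, -0.3941, 0.2053]
tcp_rot: [-2.511, -1.887, 0.0]
force: [0.9, -0.9, -0.8]
width: 0.0476
finger_force: 0.0
```

Run:
```python
from h import *
s=manip.sense();print(s['t'],s['tool_pos'],s['width'],np.round(s['qpos'],2));print(shift((-.06,-.06),.2)[:2],shift((-.095,-.020),.1)[:2])
```

```text
0.725 [ 0.44506029 -0.39414093  0.205272  ] 0.04762199887827644 [ 0.82  0.55 -0.22  1.67  0.14  0.93  0.26]
([1.164, -0.144, 0.018], [-0.0001, -0.0, -0.029]) ([1.274, -0.283, 0.351], [-0.0001, -0.0, -0.029])
```

Call:
move_arm([
  [[0.2,-0.024,0,0,0,-0.029],[0.4,-0.048,0,0,0,-0.029],[0.6,-0.072,0,0,0,-0.029],[0.8,-0.096,0,0,0,-0.029],[1.0,-0.12,0,0,0,-0.029]],
])

```text
t: 1.35
tool_pos: [0.4948, -0.096, 0.2054]
tcp_rot: [-2.336, -2.101, 0.0]
force: [1.4, 0.2, -0.3]
width: 0.021
finger_force: 0.0
```

Run:
```python
from h import *
s=manip.sense();p,R=tool();c=manip.camera('wrist');print(c['hand_eye'].round(3))
cv2.imwrite('pics/w1.png',c['image']);np.savez('w1.npz',image=c['image'],K=c['K'],he=c['hand_eye'],p=p,R=R.as_matrix())
print(s['t'],p,s['width'],to_b(p),np.round(s['qpos'],2));print(shift((-.095,-.020),.1)[:2])
```

```text
[[-0.    -0.971 -0.241  0.071]
 [ 1.    -0.    -0.     0.   ]
 [ 0.    -0.241  0.971 -0.18 ]
 [ 0.     0.     0.     1.   ]]
1.35 [ 0.49476967 -0.09601022  0.20536802] 0.020979313998926212 [[-0.06112445 -0.10963644]] [ 0.35  0.43 -0.3   1.91  0.17  0.82 -0.15]
([0.261, -0.114, 0.354], [0.0002, -0.0011, 0.0009])
```

View pics/w1.png

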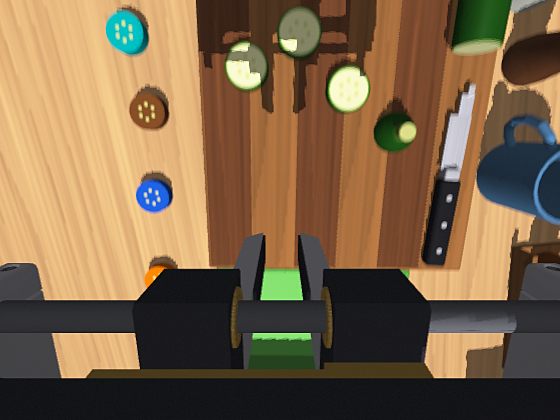

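The wrist view, with block +y up the image, shows slices at (247,66), (300,32) and (349,89), partly in the gripper's shadow, and the stalk end at (394,131). I ray-cast these to check the top view.

```bash
cat >> h.py <<'E'
def wray(c,uv,z):
    T=np.eye(4);T[:3,:3]=c['R'];T[:3,3]=c['p'];M=np.linalg.inv(T@c['he'])
    return ray(dict(K=c['K'],rvec=cv2.Rodrigues(M[:3,:3])[0],tvec=M[:3,3]),uv,z)
E
python3 - <<'E'
from h import *
c=dict(np.load('w1.npz'))
print((to_b(wray(c,[[247,65],[300,32],[349,89]],.075))*1000).round())
print('stalk foot',(to_b(wray(c,[[374,131],[394,151]],.062))*1000).round(),'stem',(to_b(wray(c,[[407,132]],.098))*1000).round())
print('edges -y',(to_b(wray(c,[[209,268],[460,268]],.06))*1000).round())
E
```

```text
[[-93.  27.]
 [-42.  55.]
 [  6.   5.]]
stalk foot [[ 37. -35.]
 [ 60. -56.]] stem [[ 57. -37.]]
edges -y [[-147. -191.]
 [ 151. -193.]]
```

```bash
cat > t.py <<'E'
import sys
from h import *
s=manip.sense();p,_=tool();print(round(s['t'],2),'block mm',(to_b(p)*1000).round(1),round(p[2],4),np.round(s['force'],1),round(s['width'],4),np.round(s['dq'],2).tolist())
a=list(map(float,sys.argv[1:]))
for i in range(0,len(a),3): print(a[i:i+3],*shift((a[i]/1000,a[i+1]/1000),a[i+2]/1000)[:2])
E
python3 t.py -94 -18 66
```

```text
1.4 block mm [[-60.6 -98.8]] 0.2058 [0.6 6.8 0.5] 0.0208 [0.06, 0.0, -0.02, -0.02, -0.01, 0.01, 0.18]
[-94.0, -18.0, 66.0] [0.267, -0.11, 0.468] [0.0002, -0.0011, 0.0009]
```

Call:
move_arm([
  [[0.13,-0.11,0.12,0,0,0],[0.26,-0.11,0.25,0,0,0],[0.26,-0.11,0.38,0,0,0],[0.26,-0.11,0.46,0,0,0],[0.26,-0.11,0.46,0,0,0]],
])

```text
t: 2.02
tool_pos: [0.4687, -0.0169, 0.066]
tcp_rot: [-2.333, -2.1, 0.005]
force: [-0.5, 1.8, 0.4]
width: 0.0208
finger_force: 0.0
```

```bash
python3 t.py -94 215 66
```

```text
2.02 block mm [[-95.  -33.5]] 0.066 [-0.5  1.8  0.4] 0.0208 [0.02, -0.05, -0.02, -0.02, -0.01, 0.02, 0.0]
[-94.0, 215.0, 66.0] [0.828, -0.001, -0.0] [-0.0007, 0.0001, -0.0009]
```

Call:
move_arm([
  [[0.08,0,0,0,0,0],[0.15,0,0,0,0,0],[0.22,0,0,0,0,0],[0.29,0,0,0,0,0],[0.36,0,0,0,0,0]],
])

```text
t: 2.65
tool_pos: [0.4826, 0.0911, 0.0688]
tcp_rot: [2.336, 2.1, 0.003]
force: [0.5, 0.3, 0.6]
width: 0.0205
finger_force: 0.0
```

```bash
python3 t.py -94 212 66
python3 - <<'E'
from h import *
c=manip.camera('top');cv2.imwrite('pics/t1.png',c['image'][130:320,110:430])
E
```

```text
2.65 block mm [[-91.9  75.3]] 0.0688 [0.5 0.3 0.6] 0.0205 [-0.35, 0.04, 0.03, -0.12, -0.06, 0.07, -0.25]
[-94.0, 212.0, 66.0] [0.456, -0.01, 0.01] [0.0003, -0.0001, -0.0011]
```

View pics/t1.png

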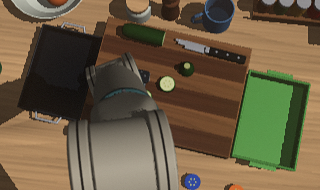

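The arm hides the pushed slice from the top view. The other slices and the stalk are undisturbed, so I continue the sweep.

Call:
move_arm([
  [[0.08,-0.005,0.008,0,0,0],[0.16,-0.005,0.008,0,0,0],[0.24,-0.005,0.008,0,0,0],[0.33,-0.005,0.008,0,0,0],[0.42,-0.005,0.008,0,0,0]],
])

```text
t: 3.32
tool_pos: [0.4943, 0.2162, 0.0662]
tcp_rot: [2.336, 2.099, 0.002]
force: [0.6, 1.0, 0.1]
width: 0.0209
finger_force: 0.0
```

Call:
move_arm([
  [[0.02,0,0,0,0,0],[0.02,0,-0.05,0,0,0],[0.0,0.08,-0.2,0,0,0],[-0.18,0.16,-0.2,0,0,0],[-0.36,0.17,-0.2,0,0,0]],
])

```text
t: 3.95
tool_pos: [0.5347, 0.0997, 0.1269]
tcp_rot: [2.336, 2.096, 0.004]
force: [0.9, 0.2, 0.2]
width: 0.0208
finger_force: 0.0
```

```bash
python3 t.py -43 15 66
```

```text
3.95 block mm [[-40.8  89. ]] 0.1269 [0.9 0.2 0.2] 0.0208 [0.8, -0.14, -0.04, 0.37, 0.04, -0.18, 0.67]
[-43.0, 15.0, 66.0] [-0.247, -0.006, 0.203] [0.0006, 0.0001, -0.0013]
```

Call:
move_arm([
  [[-0.1,-0.01,0,0,0,0],[-0.2,-0.01,0,0,0,0],[-0.2,-0.01,0.05,0,0,0],[-0.2,-0.01,0.07,0,0,0]],
])

```text
t: 4.45
tool_pos: [0.5229, 0.044, 0.1036]
tcp_rot: [-2.336, -2.1, 0.001]
force: [0.9, 0.3, 0.3]
width: 0.0207
finger_force: 0.0
```

```bash
python3 t.py -45 10 66;python3 - <<'E'
from h import *
p,R=tool();c=manip.camera('wrist')
cv2.imwrite('pics/w2.png',c['image']);np.savez('w2.npz',image=c['image'],K=c['K'],he=c['hand_eye'],p=p,R=R.as_matrix())
E
```

```text
4.45 block mm [[-47.1  32.4]] 0.1036 [0.9 0.3 0.3] 0.0207 [-0.04, 0.08, 0.01, 0.03, 0.03, -0.11, -0.02]
[-45.0, 10.0, 66.0] [-0.075, 0.008, 0.125] [-0.0001, -0.0, -0.0011]
```

View pics/w2.png

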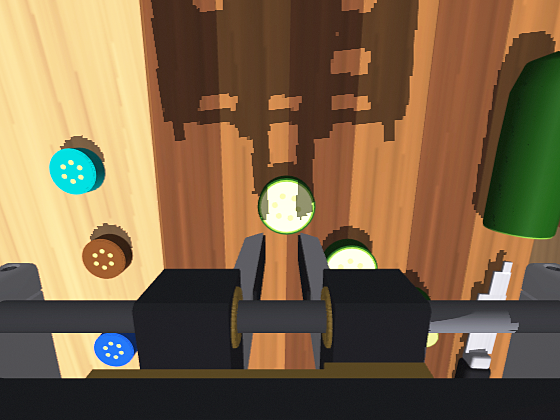

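Slice C has left the block. Slice B is at (287,205), right ahead of the fingers, and A is at (352,265).

```bash
python3 - <<'E'
from h import *
c=dict(np.load('w2.npz'))
print((to_b(wray(c,[[287,204],[352,268]],.075))*1000).round(), (to_b(c['p'])*1000).round())
E
python3 t.py -43 15 66
```

```text
[[-43.  55.]
 [  7.   5.]] [[-47.  32.]]
4.5 block mm [[-47.4  33.1]] 0.103 [-0.3  0.4 -0.5] 0.0208 [-0.01, -0.0, -0.01, -0.01, -0.0, 0.02, 0.01]
[-43.0, 15.0, 66.0] [-0.06, 0.015, 0.123] [-0.0003, -0.0, -0.0008]
```

Call:
move_arm([
  [[-0.07,0.012,0.0,0,0,0],[-0.07,0.012,0.04,0,0,0],[-0.07,0.012,0.12,0,0,0],[-0.07,0.012,0.12,0,0,0],[-0.03,0.012,0.122,0,0,0]],
])

```text
t: 5.12
tool_pos: [0.5261, 0.0352, 0.0675]
tcp_rot: [-2.336, -2.1, 0.0]
force: [-0.0, 0.2, 0.2]
width: 0.0207
finger_force: 0.0
```

```bash
python3 t.py -43 212 66
```

```text
5.12 block mm [[-43.  24.]] 0.0675 [-0.   0.2  0.2] 0.0207 [-0.21, 0.01, 0.01, -0.05, -0.03, 0.01, -0.16]
[-43.0, 212.0, 66.0] [0.627, -0.004, 0.005] [-0.0, 0.0, -0.0011]
```

Call:
move_arm([
  [[0.06,-0.002,0.005,0,0,0],[0.12,-0.002,0.005,0,0,0],[0.18,-0.002,0.006,0,0,0],[0.24,-0.002,0.008,0,0,0],[0.3,-0.002,0.008,0,0,0]],
])

```text
t: 5.75
tool_pos: [0.535, 0.1255, 0.0651]
tcp_rot: [2.335, 2.101, -0.0]
force: [0.8, -0.8, 1.1]
width: 0.0207
finger_force: 0.4
```

Call:
move_arm([
  [[0.08,-0.003,0.002,0,0,0],[0.16,-0.003,0.002,0,0,0],[0.24,-0.003,0.002,0,0,0],[0.31,-0.003,0.002,0,0,0],[0.31,-0.003,0.002,0,0,0]],
])

```text
t: 6.38
tool_pos: [0.5436, 0.2194, 0.0644]
tcp_rot: [-2.332, -2.104, -0.002]
force: [0.6, -0.1, -0.2]
width: 0.0209
finger_force: 0.0
```

```bash
python3 t.py 5 -30 120
```

```text
6.38 block mm [[-43.9 209.1]] 0.0644 [ 0.6 -0.1 -0.2] 0.0209 [0.03, -0.01, 0.03, 0.03, 0.01, 0.01, 0.01]
[5.0, -30.0, 120.0] [-0.796, 0.165, -0.186] [0.0, -0.0002, -0.0005]
```

Call:
move_arm([
  [[0.0,0,-0.1,0,0,0],[-0.2,0.08,-0.22,0,0,0],[-0.4,0.16,-0.22,0,0,0],[-0.6,0.16,-0.22,0,0,0],[-0.8,0.16,-0.22,0,0,0]],
])

```text
t: 7.0
tool_pos: [0.5665, -0.024, 0.1306]
tcp_rot: [2.337, 2.098, -0.001]
force: [0.4, 0.2, 0.6]
width: 0.0206
finger_force: 0.0
```

Call:
move_arm([
  [[0,0,0,0,0,0],[0,0,0,0,0,0]],
])

```text
t: 7.25
tool_pos: [0.5666, -0.0209, 0.1305]
tcp_rot: [-2.337, -2.099, -0.0]
force: [-0.0, 0.5, 0.1]
width: 0.0207
finger_force: 0.0
```

```bash
python3 - <<'E'
from h import *
p,R=tool();c=manip.camera('wrist')
cv2.imwrite('pics/w3.png',c['image']);np.savez('w3.npz',image=c['image'],K=c['K'],he=c['hand_eye'],p=p,R=R.as_matrix())
E
python3 t.py 5 -30 66
```

```text
7.3 block mm [[  2.9 -26.3]] 0.1305 [-0.9  0.6  0. ] 0.0209 [-0.03, 0.0, -0.01, -0.0, 0.0, 0.0, 0.0]
[5.0, -30.0, 66.0] [-0.013, 0.007, 0.215] [-0.0, -0.0001, -0.0008]
```

View pics/w3.png

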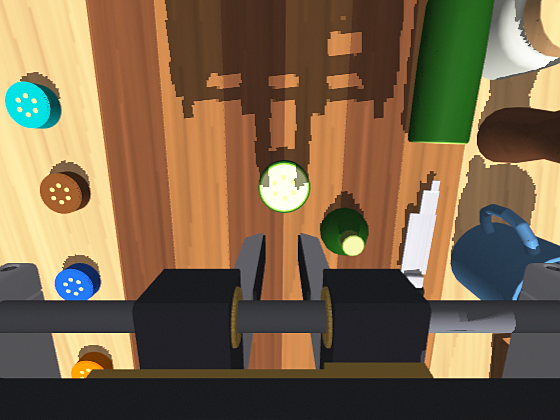

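Slices B and C are off the block. A is at (284,187) just ahead of the fingers, and the stalk end is at (344,230), just to their right.

Run:
```python
from h import *
c=dict(np.load('w3.npz'))
print((to_b(wray(c,[[284,186]],.075))*1000).round(), 'stalk foot L',(to_b(wray(c,[[320,230]],.065))*1000).round(),'top',(to_b(wray(c,[[345,209]],.07))*1000).round(),'stem',(to_b(wray(c,[[352,244]],.098))*1000).round())
```

```text
[[5. 4.]] stalk foot L [[ 37. -37.]] top [[ 56. -17.]] stem [[ 57. -37.]]
```

Call:
move_arm([
  [[-0.015,0.004,0.0,0,0,0],[-0.015,0.004,0.08,0,0,0],[-0.015,0.004,0.16,0,0,0],[-0.015,0.004,0.215,0,0,0],[-0.015,0.004,0.215,0,0,0]],
])

```text
t: 7.92
tool_pos: [0.5668, -0.0244, 0.0649]
tcp_rot: [-2.333, -2.101, 0.003]
force: [0.9, 0.1, -0.0]
width: 0.0208
finger_force: 0.0
```

```bash
python3 t.py 5 212 66
```

```text
7.92 block mm [[  3.4 -31.2]] 0.0649 [ 0.9  0.1 -0. ] 0.0208 [0.01, -0.03, -0.01, -0.02, -0.0, 0.01, 0.0]
[5.0, 212.0, 66.0] [0.811, 0.001, -0.004] [-0.0004, 0.0, -0.0008]
```

Call:
move_arm([
  [[0.03,0.003,0,0,0,0],[0.09,0.003,0,0,0,0],[0.15,0.003,0,0,0,0],[0.21,0.003,0.002,0,0,0],[0.27,0.003,0.002,0,0,0]],
])

```text
t: 8.55
tool_pos: [0.5772, 0.057, 0.0655]
tcp_rot: [2.335, 2.102, 0.0]
force: [0.4, 0.1, -0.4]
width: 0.0205
finger_force: 0.3
```

Call:
move_arm([
  [[0.07,0,0.002,0,0,0],[0.14,0,0.002,0,0,0],[0.21,0,0.002,0,0,0],[0.28,0,0.002,0,0,0],[0.35,0,0.002,0,0,0]],
])

```text
t: 9.18
tool_pos: [0.5883, 0.1613, 0.0648]
tcp_rot: [-2.336, -2.101, 0.0]
force: [0.1, 0.5, -0.3]
width: 0.0208
finger_force: 0.3
```

Call:
move_arm([
  [[0.08,0,0,0,0,0],[0.16,0,0,0,0,0],[0.19,0,0,0,0,0],[0.19,0,-0.1,0,0,0],[0.19,0.05,-0.3,0,0,0]],
])

```text
t: 9.8
tool_pos: [0.6062, 0.2143, 0.1531]
tcp_rot: [-2.333, -2.101, 0.011]
force: [2.0, 1.0, 0.6]
width: 0.0203
finger_force: 0.0
```

```bash
python3 t.py 57 10 130 57 -5 66
```

```text
9.8 block mm [[ 18.9 210.2]] 0.1531 [2.  1.  0.6] 0.0203 [0.15, -0.47, -0.1, -0.77, -0.13, 1.15, 0.22]
[57.0, 10.0, 130.0] [-0.666, 0.131, 0.078] [-0.0011, 0.0006, -0.0008]
[57.0, -5.0, 66.0] [-0.716, 0.132, 0.292] [-0.0011, 0.0006, -0.0008]
```

Call:
move_arm([
  [[-0.18,0.1,0,0,0,0],[-0.36,0.12,0,0,0,0],[-0.54,0.13,0,0,0,0],[-0.69,0.13,0.03,0,0,0],[-0.69,0.13,0.05,0,0,0]],
])

```text
t: 10.42
tool_pos: [0.6253, -0.0019, 0.1393]
tcp_rot: [2.343, 2.089, -0.006]
force: [0.4, 0.1, -0.1]
width: 0.0206
finger_force: 0.0
```

Call:
move_arm([
  [[0,0,0,0,0,0]],
])

```text
t: 10.55
tool_pos: [0.6256, 0.0054, 0.1393]
tcp_rot: [-2.335, -2.1, 0.001]
force: [-0.2, 1.0, -0.3]
width: 0.0208
finger_force: 0.0
```

```bash
python3 t.py 57 0 66
```

```text
10.55 block mm [[59.   4.3]] 0.1393 [-0.2  1.  -0.3] 0.0208 [-0.03, -0.01, -0.02, -0.01, -0.0, 0.0, 0.0]
[57.0, 0.0, 66.0] [-0.015, -0.006, 0.244] [-0.0002, -0.0001, -0.001]
```

Before pushing the stalk, I descend behind it and take a top view for a tin check.

Call:
move_arm([
  [[-0.005,-0.006,0.08,0,0,0],[-0.005,-0.006,0.16,0,0,0],[-0.005,-0.006,0.24,0,0,0],[-0.005,-0.006,0.245,0,0,0],[-0.005,-0.006,0.245,0,0,0]],
])

```text
t: 11.18
tool_pos: [0.6247, 0.005, 0.067]
tcp_rot: [2.334, 2.103, 0.002]
force: [-0.5, -0.1, 0.4]
width: 0.0205
finger_force: 0.0
```

```bash
python3 t.py 57 -212 66
python3 - <<'E'
from h import *
c=manip.camera('top');cv2.imwrite('pics/t2.png',cv2.resize(c['image'][130:320,110:430],None,fx=2.5,fy=2.5,interpolation=cv2.INTER_CUBIC))
E
```

```text
11.18 block mm [[58.2  3.8]] 0.067 [-0.5 -0.1  0.4] 0.0205 [0.01, -0.01, 0.0, -0.0, 0.0, -0.0, 0.0]
[57.0, -212.0, 66.0] [-0.719, -0.001, 0.003] [0.0002, -0.0001, -0.0007]
```

View pics/t2.png

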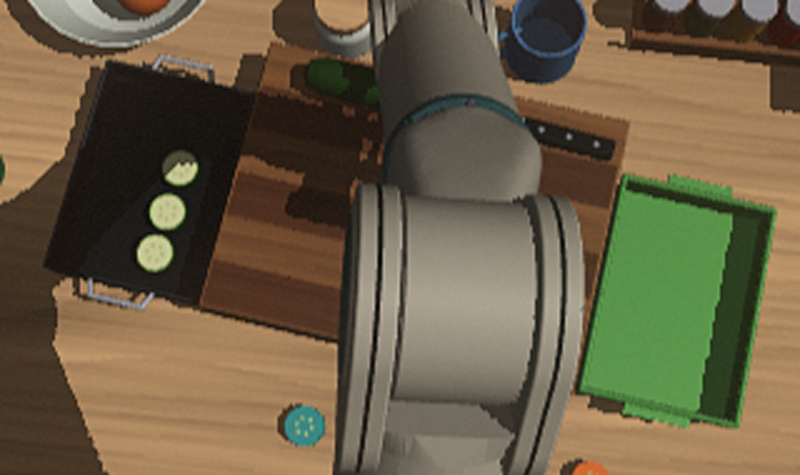

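All three slices lie flat in the tin, at (180,167), (167,212) and (155,253) in the crop. Now I sweep the stalk end.

Call:
move_arm([
  [[-0.04,-0.003,0.002,0,0,0],[-0.09,-0.003,0.002,0,0,0],[-0.14,-0.003,0.002,0,0,0],[-0.2,-0.003,0.002,0,0,0],[-0.26,-0.003,0.002,0,0,0]],
])

```text
t: 11.85
tool_pos: [0.6149, -0.0754, 0.0658]
tcp_rot: [2.336, 2.1, 0.0]
force: [0.1, 1.0, 1.2]
width: 0.0206
finger_force: 0.7
```

Call:
move_arm([
  [[-0.06,0,0,0,0,0],[-0.12,0,0,0,0,0],[-0.18,0,0,0,0,0],[-0.24,0,0,0,0,0],[-0.3,0,0,0,0,0]],
])

```text
t: 12.48
tool_pos: [0.6053, -0.1645, 0.0657]
tcp_rot: [-2.336, -2.101, -0.0]
force: [-0.5, 1.3, 0.6]
width: 0.0208
finger_force: 0.7
```

```bash
python3 t.py 57 -210 66
```

```text
12.47 block mm [[  55.7 -166.7]] 0.0657 [-0.5  1.3  0.6] 0.0208 [0.24, 0.03, -0.02, -0.06, 0.02, 0.04, 0.21]
[57.0, -210.0, 66.0] [-0.144, 0.005, -0.001] [-0.0, -0.0, -0.001]
```

Call:
move_arm([
  [[-0.06,0,0,0,0,0],[-0.13,0,0,0,0,0],[-0.13,0,0,0,0,0],[-0.13,0,-0.15,0,0,0],[-0.13,0,-0.35,0,0,0]],
])

```text
t: 13.1
tool_pos: [0.6001, -0.201, 0.1702]
tcp_rot: [-2.332, -2.099, 0.003]
force: [1.7, -0.1, -0.3]
width: 0.0203
finger_force: 0.0
```

Call:
move_arm([
  [[0.2,0,-0.1,0,0,0],[0.4,0,-0.1,0,0,0],[0.5,0,-0.1,0,0,0],[0.5,0,-0.1,0,0,0],[0.5,0,-0.1,0,0,0]],
])

```text
t: 13.72
tool_pos: [0.6169, -0.0544, 0.2004]
tcp_rot: [2.336, 2.1, -0.002]
force: [-0.5, -0.5, 0.0]
width: 0.0206
finger_force: 0.0
```

```bash
python3 t.py
python3 - <<'E'
from h import *
c=manip.camera('top');cv2.imwrite('pics/t3.png',cv2.resize(c['image'][130:320,110:430],None,fx=2.5,fy=2.5,interpolation=cv2.INTER_CUBIC))
E
```

```text
13.72 block mm [[ 56.2 -56. ]] 0.2004 [-0.5 -0.5  0. ] 0.0206 [0.02, 0.0, 0.01, -0.0, -0.0, -0.0, -0.0]
```

View pics/t3.png

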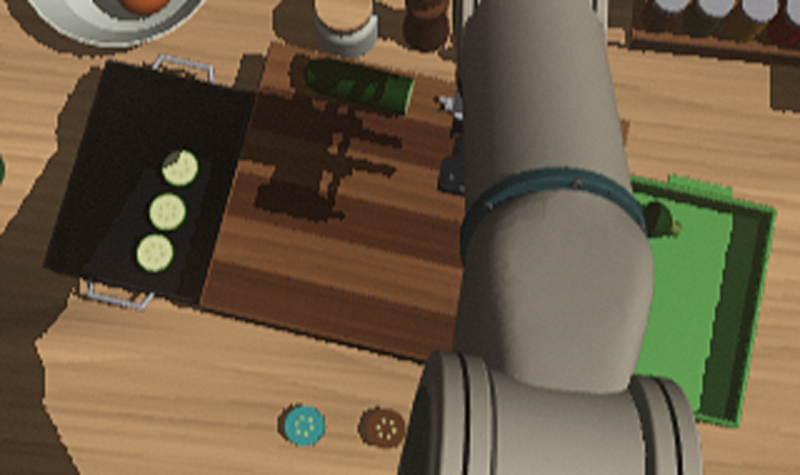

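The stalk end lies in the tub at (660,220), the slices are in the tin at (180,167), (167,212) and (155,253), and the arm is clear of everything. I'm handing in the job.

```bash
python3 -c "
from plant import manip
print(manip.close_job())"
```

```text
the job is handed in; nothing more can be done
None
```

The three slices are in the roasting tin and the stalk end is in the green tub; I swept the slices first, and handed the job in at about 14 s. I saw nothing else moved, though part of the knife was behind the arm in the last view.

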